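Riddle the crumbs off the potsherds and tip the sherds into the finds tray

ROBOT

A 6-joint arm with a two-finger parallel gripper is mounted at the origin on a cart in front of the work surface, level with it; the furniture and walls round the work are solid. World frame = base frame: x ahead of the robot, y to its left, z up, the work surface at z = 0. Lengths are in m, angles in rad, forces in N, time in s.
With the tool pointing down it reaches from about 0.35 to 0.875 m from the base axis. Payload 4.2 kg.
Tool frame: the origin (TCP) lies between the finger pads; the fingertips stand 22 mm ahead of it and the grasp point (between the pads) lies 3 mm ahead of it; z points along the fingers, y is the line along which they close (so a half turn about z gives the same grasp; the last joint's range is limited). The gripper opens to 87 mm and grips with 3 to 60 N. Pads are 19 mm wide; open, the fingers measure 117 mm over their backs; the gripper's body (75 mm by 190 mm) begins 51 mm behind the grasp point.
Start: joints at [-1.054, 0.385, 0.008, 0, -1.194, -0.259], TCP at [0.159, -0.604, 0.245] pointing down, gripper open.
Joint ranges: [-3.14, 3.14], [-1.21, 2.06], [-1.07, 1.41], [-3.16, 2.05], [-2.99, -0.16], [-3.1, 3.1]. Speed limits (rad/s): [2.79, 2.79, 3.14, 3.14, 3.14, 3.14].

INTERFACE

Orientations are given as [roll, pitch, yaw] about the fixed x, y, z axes, in that order (R = Rz(yaw) Ry(pitch) Rx(roll)).
In Python, from station import readout, vision, workorder gives the robot as it stands.
- The arm moves only by the tool play_rows, never from a script. Its argument "steps" is a list of rows, each a list of 7 numbers: the shift along the tool's x, y, z in units of 25 mm (1.0 is 25 mm), then the turn, a rotation vector about the tool's x, y, z in units of 0.08 rad (1.0 is 0.08 rad), then the opening, from -1 (shut) to 1 (fully open). A call has 1 to 20 rows; each row shifts and turns the commanded pose from where the row before left it, along the tool's axes as they then stand; what a row does not reach is not made up. A row lasts 1/12 s, in which the tool goes at most 41.7 mm and 7.16 degrees, less where a joint would pass 70% of its speed; a pose out of reach is approached as far as the arm can. A call with a number of a shift or a turn outside -1 to 1 is refused whole. A call with a gripper value outside its range is refused whole. The fingers move at their own pace and stop on an object; "newtons" is the grip in N (left out, the last holds). Time passes only in rows, so rows that do not move let the fingers close. It gives the time, the measured TCP pose, the force, the opening and the grip force at its end, in the units of the state.
- readout.state(): the state, without advancing time (a new reading comes with each control period).
- vision.snapshot(name): name is "side" or "top"; returns the picture (400x640x3 uint8, red, green, blue); there is no depth.
- vision.camera_params(name): a dict with "mtx" (3x3 intrinsics, pixels), "T" (4x4, takes a point from camera to world coordinates). Camera axes: x right, y down, z forward; pixel columns grow to the right and rows downward; lengths in m; the calibration is good to about 2 mm. A picture is of the moment at which its call begins. camera_params takes no time and is no camera call.
- workorder.sign_off(): hands the job in; it is judged then, once.
The state is a dict: "t": time; "qpos": joint angles; "dq": joint speeds; "effort": joint torques, N m; "eef_pos": TCP position; "tool_rot": TCP orientation; "wrist_force": force on the tool from outside, world axes, zero at the start; "wrist_torque": the same for the moment, N m; "width": opening from 0.0 (shut) to 1.0 (fully open); "gripper_force": force on a finger pad.
Only numpy, scipy, OpenCV 4.12 (cv2) and the standard library are available. Lean on these libraries where they do the work, as an engineer would, in place of code of your own. Each camera call takes 0.05 s, during which the arm holds its last target. There are 200 camera calls.

TASK

Lift the slotted sieve basket by its bar and shake it over the deep steel spoil box until all three small crumbs have dropped through into the box and only the two big potsherds are left in the basket. Then tip both sherds out of the basket's open front into the shallow steel finds tray from low down, so that they slide in rather than fall, and stand the empty basket upright on the bare table. Do not touch the sherds or crumbs with the gripper, and leave the amber vial, dropper bottle and loupe standing where they are.

Things in the scene. Friction and masses are not known exactly. Their poses are not given: they have to be found in the camera images.
- basket: loose aluminium sieve basket 170 x 148 mm, 0.35 kg; origin under its centre at its feet, z up. Floor top z = 12 mm: a grid of cross webs (18 mm wide, x = -72, -24, 24, 72) and lengthwise runners (y = +-17, +-66), openings 30 x 28 mm and more. Side walls (y = +-72) and back wall (x = 83) reach z = 52; the front (-x) is open, no lip. 8 mm feet. Sherds slide in it at 27 to 37 degrees tilt
- grip (a point): centre of the wooden grip bar fixed across the basket's top on two uprights, 128 mm above its origin; the bar runs along the basket's y, 148 mm long, 14 mm thick (x), 24 mm tall (z = 116 to 140 mm); pinch it from above across its thickness
- lip (a point): middle of the basket's open front edge on top of the floor, at x = -81, z = 12 mm in the basket
- sherd_a: terracotta potsherd, an arched plate about 80 x 52 mm, 15 mm high, 70 g, lying arch up on the runners; origin under its centre; starts in the basket on its -y side, long side along the basket's x
- sherd_b: terracotta potsherd like sherd_a; starts in the basket on its +y side
- crumb_0: small round terracotta crumb, 22 mm across and 14 mm high, 12 g, origin under its centre; starts in the middle lane of the basket on the web at x = -24 mm (passes the openings easily once shifted about 10 mm along the basket's x)
- crumb_1: small round terracotta crumb, 22 mm across and 14 mm high, 12 g, origin under its centre; starts in the middle lane of the basket on the web at x = 24 mm (passes the openings easily once shifted about 10 mm along the basket's x)
- crumb_2: small round terracotta crumb, 22 mm across and 14 mm high, 12 g, origin under its centre; starts in the middle lane of the basket on the web at x = 67 to 69 mm, against the back wall (passes the openings easily once shifted about 10 mm along the basket's x)
- spoil_box: deep open steel box, 210 x 180 mm and 85 mm high, walls and floor 4 mm, fixed to the table; origin under its centre, its x along the 210 mm side. It may stand left or right
- finds_tray: shallow open steel tray, 210 x 180 mm and 35 mm high, walls and floor 4 mm, fixed to the table; origin under its centre, its x along the 210 mm side. It stands on the other side from the spoil box
- amber_vial: amber vial with a black cap, 36 mm across, 78 mm tall, standing upright close behind the basket's back wall (20 mm or more clear of it); leave alone (origin under its centre)
- dropper: dropper bottle, 34 mm across, 102 mm tall, standing upright close behind the basket's back wall (20 mm or more clear of it); leave alone (origin under its centre)
- loupe: black eye loupe, 37 mm across and tall, standing close before the basket's open front (10 mm or more clear of it); leave alone (origin under its centre)
Things that resemble listed ones, but are neither listed nor needed, are in the scene too. Leave any yellow look-alike of the sherd_a alone.

How it is judged:
On the way, in this order (a step that is already met when the one before it is completed fails the run):
1. all three crumbs lie in the spoil box while both sherds are still in the basket (x of crumb_0 in the frame of spoil_box between -0.103 and 0.103 m and y of crumb_0 in the frame of spoil_box between -0.088 and 0.088 m and z of crumb_0 in the frame of spoil_box between -0.002 and 0.06 m and x of crumb_1 in the frame of spoil_box between -0.103 and 0.103 m and y of crumb_1 in the frame of spoil_box between -0.088 and 0.088 m and z of crumb_1 in the frame of spoil_box between -0.002 and 0.06 m and x of crumb_2 in the frame of spoil_box between -0.103 and 0.103 m and y of crumb_2 in the frame of spoil_box between -0.088 and 0.088 m and z of crumb_2 in the frame of spoil_box between -0.002 and 0.06 m and x of sherd_a in the frame of basket between -0.095 and 0.095 m and y of sherd_a in the frame of basket between -0.075 and 0.075 m and z of sherd_a in the frame of basket between 0 and 0.06 m and x of sherd_b in the frame of basket between -0.095 and 0.095 m and y of sherd_b in the frame of basket between -0.075 and 0.075 m and z of sherd_b in the frame of basket between 0 and 0.06 m), for 0.2 s.
2. both sherds lie in the finds tray and the crumbs in the spoil box (x of crumb_0 in the frame of spoil_box between -0.103 and 0.103 m and y of crumb_0 in the frame of spoil_box between -0.088 and 0.088 m and z of crumb_0 in the frame of spoil_box between -0.002 and 0.06 m and x of crumb_1 in the frame of spoil_box between -0.103 and 0.103 m and y of crumb_1 in the frame of spoil_box between -0.088 and 0.088 m and z of crumb_1 in the frame of spoil_box between -0.002 and 0.06 m and x of crumb_2 in the frame of spoil_box between -0.103 and 0.103 m and y of crumb_2 in the frame of spoil_box between -0.088 and 0.088 m and z of crumb_2 in the frame of spoil_box between -0.002 and 0.06 m and x of sherd_a in the frame of finds_tray between -0.103 and 0.103 m and y of sherd_a in the frame of finds_tray between -0.088 and 0.088 m and z of sherd_a in the frame of finds_tray between -0.002 and 0.06 m and x of sherd_b in the frame of finds_tray between -0.103 and 0.103 m and y of sherd_b in the frame of finds_tray between -0.088 and 0.088 m and z of sherd_b in the frame of finds_tray between -0.002 and 0.06 m), for 0.2 s.
At the end, for the whole second after the job is handed in: The three crumbs lie inside the spoil box and both sherds inside the finds tray (origins under 60 mm above its underside); the basket stands upright (within 0.06 rad) with its feet on the table top itself (origin z from -4 to 2.5 mm); all are at rest (under 0.02 m/s) (all of step 2 and linear speed of each of crumb_0, crumb_1, crumb_2, sherd_a, sherd_b, basket below 0.02 m/s and height (world z) of basket between -0.004 and 0.0025 m and angle between basket's own z axis and vertical below 0.06 rad); the robot touches nothing.
It fails at once if a sherd falls faster than 2 m/s (dropped from a height) (linear speed of any of sherd_a, sherd_b above 2 m/s).
It fails at once if the fingers touch a sherd or crumb (contact force between the fingers and sherd_a above 0.5 N or contact force between the fingers and sherd_b above 0.5 N or contact force between the fingers and crumb_0 above 0.5 N or contact force between the fingers and crumb_1 above 0.5 N or contact force between the fingers and crumb_2 above 0.5 N).
It fails at once if the amber vial is moved more than 25 mm or tipped (distance of amber_vial from where it was at the start of the episode above 0.025 m or angle between amber_vial's own z axis and vertical above 0.3 rad).
It fails at once if the dropper bottle is moved more than 25 mm or tipped (distance of dropper from where it was at the start of the episode above 0.025 m or angle between dropper's own z axis and vertical above 0.3 rad).
It fails at once if the loupe is moved more than 25 mm or tipped (distance of loupe from where it was at the start of the episode above 0.025 m or angle between loupe's own z axis and vertical above 0.3 rad).
It also fails if it takes over 72 s, if anything falls off the work surface, if the arm or the gripper's body presses on something with over 40 N, if the wrist force passes 120 N, or if a joint passes its speed limit or range.

## Working session

There is one attempt and no reset: what is moved stays moved. The work goes in short steps, Python scripts to look and compute and a tool call to move; the robot and the scene stay as the last step left them, time stands still between calls to the robot, and variables do not carry over. Pictures are saved under pics/ and viewed, at most 10 in all, crops included, and the job is handed in when it is done.

Besides the shell and the picture viewer there is one more tool, called after "Request:" by a JSON object that holds its "api" and its "payload". play_rows: Moves the arm, as the interface text tells. Shifts and turns lie within -1 to 1; 1 stands for 25 mm of shift or 0.08 rad of turn. Its arguments: {"type":"object","properties":{"steps":{"type":"array"},"newtons":{"type":"number"}},"required":["steps"]}

```bash
mkdir -p pics
python3 - <<'E'
from station import readout, vision
import cv2
s=readout.state();print(s)
for n in("top","side"):
    cv2.imwrite(f"pics/{n}0.png",vision.snapshot(n)[:,:,::-1]);p=vision.camera_params(n);print(n,p["mtx"].tolist(),p["T"].round(4).tolist())
E
```

```text
{'t': 0.0, 'qpos': array([-1.05438563e+00,  3.85535914e-01,  6.64271324e-03, -5.29909960e-04,
       -1.19400178e+00, -2.58581542e-01]), 'dq': array([-4.98168237e-05, -8.42953498e-05,  8.45235283e-04, -1.34300846e-03,
        2.23027515e-03,  6.58284014e-04]), 'effort': array([-3.28072792e-04, -3.90661061e+01,  1.87402904e+01,  4.21990603e+00,
        1.10300398e-02, -1.86458001e-04]), 'eef_pos': array([ 0.15923917, -0.60380037,  0.24347404]), 'tool_rot': array([ 3.13943783e+00, -6.06995017e-05, -2.88395893e+00]), 'wrist_force': array([-0.65747436,  0.29866006, -0.41414127]), 'wrist_torque': array([-0.06008821, -0.06693926, -0.03440773]), 'gripper_force': 0.0, 'width': 0.9985004633446206}
top [[469.71546890298185, 0.0, 320.34824955602215], [0.0, 469.71546890298185, 195.4392678533039], [0.0, 0.0, 1.0]] [[0.0095, -0.9983, 0.0583, 0.4157], [-1.0, -0.0094, 0.0006, -0.0011], [-0.0001, -0.0583, -0.9983, 1.5808], [0.0, 0.0, 0.0, 1.0]]
side [[457.49616966625786, 0.0, 315.2935934474551], [0.0, 457.49616966625786, 200.8438656578317], [0.0, 0.0, 1.0]] [[-0.9955, -0.0302, 0.0901, 0.403], [-0.0919, 0.547, -0.8321, 1.0012], [-0.0241, -0.8366, -0.5473, 0.7697], [0.0, 0.0, 0.0, 1.0]]
```

View pics/top0.png

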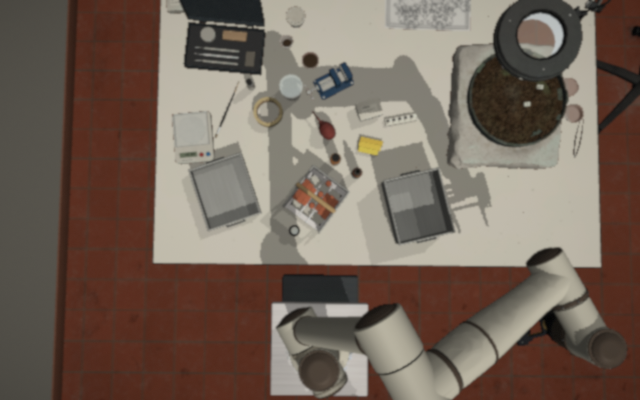

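View pics/side0.png

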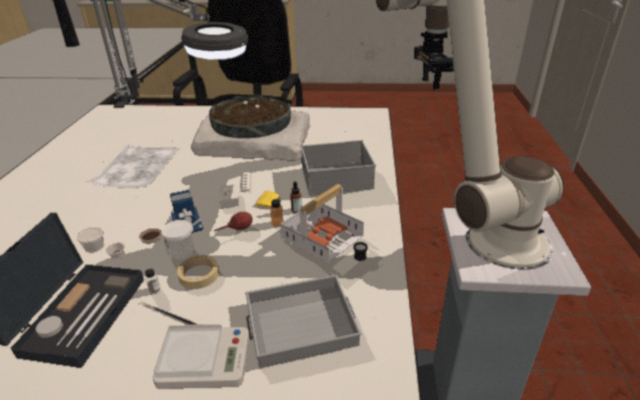

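The top view shows the basket near (315,198), the deep box on the right near (417,207) and the shallow tray on the left near (225,191). The loupe is near (294,230), and the two bottles are at (335,158) and (356,172). I'll enlarge it.

Run:
```python
import cv2
a=cv2.imread("pics/top0.png")[140:250,180:460];cv2.imwrite("pics/topc.png",cv2.resize(a[:, 80:200],None,fx=5,fy=5,interpolation=cv2.INTER_CUBIC))
b=cv2.resize(a,None,fx=2.8,fy=2.8,interpolation=cv2.INTER_CUBIC);cv2.imwrite("pics/topd.png",b)
```

```text
(no output)
```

View pics/topc.png

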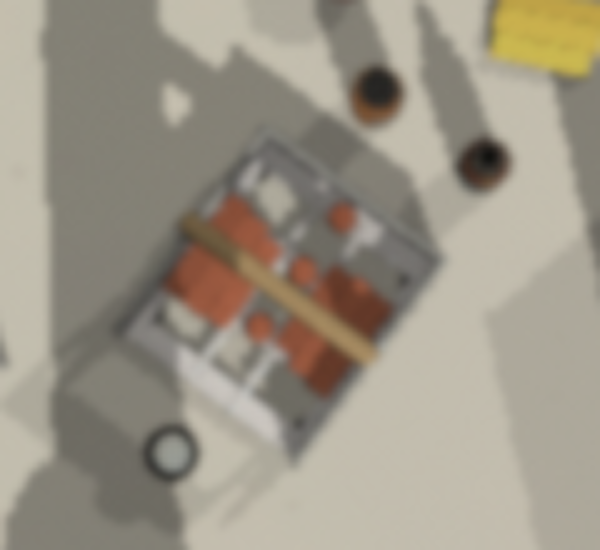

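View pics/topd.png

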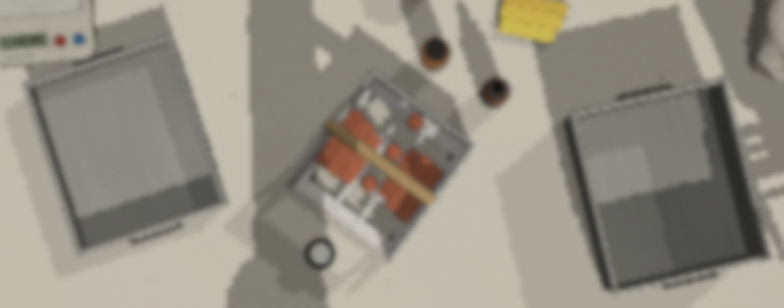

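The crop shows the bar ends at (188,222) and (372,352), with the back-wall corners at (268,135) and (440,262). The open front faces lower left, towards the loupe at (172,453). In the wider crop, the tray rim corners are (28,86), (170,36), (226,204) and (82,250). The box rim corners are (567,118), (722,82), (768,258) and (610,290).

```bash
cat > h.py <<'E'
import numpy as np
from station import readout, vision
from scipy.spatial.transform import Rotation as R
def px(n,u,v,z):
    p=vision.camera_params(n);T=p["T"];d=T[:3,:3]@np.linalg.solve(p["mtx"],[u,v,1]);o=T[:3,3]
    return o+d*(z-o[2])/d[2]
def proj(n,P):
    p=vision.camera_params(n);c=np.linalg.inv(p["T"])@[*P,1];q=p["mtx"]@c[:3];return q[:2]/q[2]
E
python3 - <<'E'
from h import *
c=lambda u,v,z:px("top",260+(u+.5)/5-.5,140+(v+.5)/5-.5,z)
d=lambda u,v,z:px("top",180+(u+.5)/2.8-.5,140+(v+.5)/2.8-.5,z)
e=[c(188,222,.14),c(372,352,.14)];m=(e[0]+e[1])/2;w=e[0]-e[1];print("bar",e,m,np.linalg.norm(w),"basket yaw",np.degrees(np.arctan2(-w[0],w[1])))
B=[c(268,135,.052),c(440,262,.052)];print("back",B)
print("floor/front feet",c(120,330,.052),c(297,462,.052))
print("vial",c(378,88,.078),"drop",c(488,156,.102),"loupe",c(172,453,.037))
for n,q,z in(("tray",[(28,86),(170,36),(226,204),(82,250)],.035),("box",[(567,118),(722,82),(768,258),(610,290)],.085)):
    p=np.array([d(*k,z) for k in q]);print(n,p.round(3).tolist(),p.mean(0),[np.linalg.norm(p[i]-p[i-1]).round(3) for i in range(4)])
E
```

```text
bar [array([0.53440585, 0.07140398, 0.14      ]), array([ 0.45548663, -0.04244531,  0.14      ])] [0.49494624 0.01447934 0.14      ] 0.13852762726114307 basket yaw -34.729324888524154
back [array([0.59925663, 0.02418439, 0.052     ]), array([ 0.51703671, -0.0888734 ,  0.052     ])]
floor/front feet [0.47068764 0.11924134 0.052     ] [0.38606298 0.00315239 0.052     ]
vial [ 0.62723318 -0.04676925  0.078     ] drop [ 0.58121449 -0.11595863  0.102     ] loupe [0.39087984 0.08519931 0.037     ]
tray [[0.585, 0.433, 0.035], [0.646, 0.266, 0.035], [0.448, 0.197, 0.035], [0.392, 0.365, 0.035]] [0.51767593 0.31503457 0.035     ] [np.float64(0.204), np.float64(0.177), np.float64(0.21), np.float64(0.177)]
box [[0.548, -0.197, 0.085], [0.591, -0.374, 0.085], [0.391, -0.425, 0.085], [0.353, -0.246, 0.085]] [ 0.47118827 -0.31084959  0.085     ] [np.float64(0.201), np.float64(0.182), np.float64(0.207), np.float64(0.183)]
```

```bash
cat >> h.py <<'E'
def go(P,rpy):
    s=readout.state();r=R.from_euler("xyz",s["tool_rot"]);t=R.from_euler("xyz",rpy)
    print("t",s["t"],"q",s["qpos"].round(2),"pos",s["eef_pos"].round(4),"rot",s["tool_rot"].round(4),"w",round(s["width"],3),"f",s["wrist_force"].round(1))
    print("shift",(r.inv().apply(np.array(P)-s["eef_pos"])/.025).round(2),"turn",((r.inv()*t).as_rotvec()/.08).round(2))
E
python3 -c "
from h import *
go([.495,.0145,.22],[np.pi,0,np.radians(-125.2)])"
```

```text
t 0.1 q [-1.05  0.39  0.01 -0.   -1.19 -0.26] pos [ 0.1592 -0.6039  0.2436] rot [ 3.1396e+00 -1.0000e-04 -2.8839e+00] w 1.0 f [-0.6 -0.1  0. ]
shift [-19.29  20.49   0.98] turn [ 0.02  0.01 -8.73]
```

Request:
{"api": "play_rows", "payload": {"steps": [[-0.5,0.5,0,0,0,0,1],[-0.95,1,0,0,0,0,1],[-0.95,1,0,0,0,0,1],[-0.95,1,0,0,0,0,1],[-0.95,1,0,0,0,0,1],[-0.95,1,0,0,0,0,1],[-0.95,1,0,0,0,0,1],[-0.95,1,0,0,0,0,1],[-0.95,1,0,0,0,0,1],[-0.95,1,0,0,0,0,1],[-0.95,1,0,0,0,0,1],[-0.95,1,0,0,0,0,1],[-0.95,1,0,0,0,0,1],[-0.95,1,0,0,0,0,1],[-0.95,1,0,0,0,0,1],[-0.95,1,0,0,0,0,1],[-0.95,1,0,0,0,0,1],[-0.95,1,0,0,0,0,1],[-0.95,1,0,0,0,0,1],[-0.95,1,0,0,0,0,1]]}}

```text
t: 1.77
eef_pos: [0.4837, -0.013, 0.2443]
tool_rot: [3.141, -0.0, -2.883]
wrist_force: [0.6, -0.2, 0.8]
width: 0.999
gripper_force: 0.0
```

Request:
{"api": "play_rows", "payload": {"steps": [[-0.6,0.5,0.3,0,0,-0.7,1],[0,0,0.3,0,0,-1,1],[0,0,0.3,0,0,-1,1],[0,0,0.1,0,0,-1,1],[0,0,0,0,0,-1,1],[0,0,0,0,0,-1,1],[0,0,0,0,0,-1,1],[0,0,0,0,0,-1,1],[0,0,0,0,0,-1,1],[0,0,0,0,0,0,1],[0,0,0,0,0,0,1]]}}

```text
t: 2.68
eef_pos: [0.4945, 0.0012, 0.2192]
tool_rot: [3.141, -0.0, -2.19]
wrist_force: [0.1, 0.1, -0.3]
width: 0.999
gripper_force: 0.0
```

```bash
python3 -c "
from h import *
go([.495,.0145,.131],[np.pi,0,np.radians(-125.2)])
import cv2
cv2.imwrite('pics/side1.png',cv2.resize(vision.snapshot('side')[130:300,230:400,::-1],None,fx=3.5,fy=3.5,interpolation=cv2.INTER_CUBIC))"
```

```text
t 2.6833 q [ 0.33  0.18 -0.34 -0.   -1.04 -0.95] pos [0.4945 0.0012 0.2192] rot [ 3.141e+00 -5.000e-04 -2.190e+00] w 0.999 f [ 0.1  0.1 -0.3]
shift [-0.45  0.29  3.53] turn [ 0.01 -0.01 -0.06]
```

View pics/side1.png

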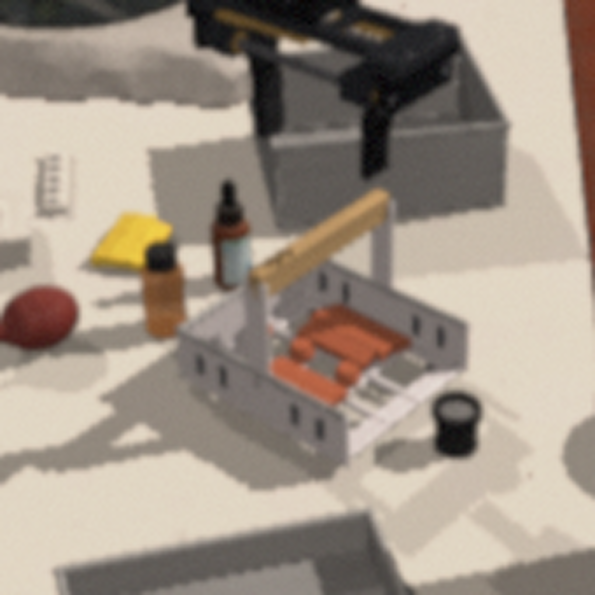

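The side crop shows the open fingers above the bar, whose ends are at (255,270) and (388,200). The sherds and crumbs haven't moved. I'll lower and grip.

Request:
{"api": "play_rows", "payload": {"steps": [[-0.45,0.3,0.5,0,0,0,1],[0,0,1,0,0,0,1],[0,0,1,0,0,0,1],[0,0,0.75,0,0,0,1],[0,0,0.28,0,0,0,1],[0,0,0,0,0,0,1],[0,0,0,0,0,0,0.3],[0,0,0,0,0,0,0.0],[0,0,0,0,0,0,-0.3],[0,0,0,0,0,0,-0.5],[0,0,0,0,0,0,-0.7],[0,0,0,0,0,0,-0.8],[0,0,0,0,0,0,-1],[0,0,0,0,0,0,-1],[0,0,0,0,0,0,-1],[0,0,0,0,0,0,-1]], "newtons": 40}}

```text
t: 4.07
eef_pos: [0.4952, 0.0147, 0.1313]
tool_rot: [3.142, -0.0, -2.188]
wrist_force: [-0.2, 0.1, 0.0]
width: 0.325
gripper_force: 0.0
```

```bash
python3 -c "
from h import *
go([.495,.0145,.131],[np.pi,0,np.radians(-125.2)])"
```

```text
t 4.0667 q [ 0.36  0.29 -0.46 -0.   -0.82 -0.98] pos [0.4952 0.0147 0.1313] rot [ 3.1415 -0.     -2.1878] w 0.325 f [-0.2  0.1  0. ]
shift [0.01 0.   0.01] turn [ 0.   -0.   -0.03]
```

Request:
{"api": "play_rows", "payload": {"steps": [[0,0,0,0,0,0,-1],[0,0,0,0,0,0,-1],[0,0,0,0,0,0,-1],[0,0,0,0,0,0,-1],[0,0,0,0,0,0,-1],[0,0,0,0,0,0,-1],[0,0,0,0,0,0,-1],[0,0,0,0,0,0,-1]], "newtons": 60}}

```text
t: 4.73
eef_pos: [0.4949, 0.0147, 0.1312]
tool_rot: [3.141, -0.0, -2.188]
wrist_force: [-1.9, 1.1, 0.1]
width: 0.154
gripper_force: 60.0
```

Request:
{"api": "play_rows", "payload": {"steps": [[0,0,-0.1,0,0,0,-1],[0,0,-0.2,0,0,0,-1],[0,0,-0.3,0,0,0,-1],[0,0,-0.4,0,0,0,-1],[0,0,-0.5,0,0,0,-1],[0,0,-0.6,0,0,0,-1],[0,0,-0.6,0,0,0,-1],[0,0,-0.6,0,0,0,-1],[0,0,-0.5,0,0,0,-1],[0,0,-0.4,0,0,0,-1],[0,0,-0.3,0,0,0,-1],[0,0,-0.2,0,0,0,-1],[0,0,-0.1,0,0,0,-1]]}}

```text
t: 5.82
eef_pos: [0.4952, 0.0147, 0.2518]
tool_rot: [-3.141, 0.001, -2.188]
wrist_force: [-0.3, 0.6, -5.2]
width: 0.151
gripper_force: 60.0
```

Request:
{"api": "play_rows", "payload": {"steps": [[0.15,-0.09,0,0,0,0,-1],[0.3,-0.18,0,0,0,0,-1],[0.45,-0.27,0,0,0,0,-1],[0.6,-0.36,0,0,0,0,-1],[0.7,-0.42,0,0,0,0,-1],[0.75,-0.45,0,0,0,0,-1],[0.75,-0.45,0,0,0,0,-1],[0.75,-0.45,0,0,0,0,-1],[0.75,-0.45,0,0,0,0,-1],[0.75,-0.45,0,0,0,0,-1],[0.75,-0.45,0,0,0,0,-1],[0.75,-0.45,0,0,0,0,-1],[0.75,-0.45,0,0,0,0,-1],[0.75,-0.45,0,0,0,0,-1],[0.7,-0.42,0,0,0,0,-1],[0.6,-0.36,0,0,0,0,-1],[0.45,-0.27,0,0,0,0,-1],[0.3,-0.18,0,0,0,0,-1],[0.15,-0.09,0,0,0,0,-1],[0,0,0,0,0,0,-1]]}}

```text
t: 7.48
eef_pos: [0.47, -0.31, 0.2508]
tool_rot: [3.141, -0.0, -2.189]
wrist_force: [-0.9, 1.0, -6.1]
width: 0.152
gripper_force: 60.0
```

```bash
python3 -c "
from h import *
go([.471,-.311,.235],[np.pi,0,np.radians(-125.2)])
import cv2
cv2.imwrite('pics/top2.png',cv2.resize(vision.snapshot('top')[150:260,360:480,::-1],None,fx=4.5,fy=4.5,interpolation=cv2.INTER_CUBIC))
cv2.imwrite('pics/side2.png',cv2.resize(vision.snapshot('side')[80:240,240:420,::-1],None,fx=3.4,fy=3.4,interpolation=cv2.INTER_CUBIC))
a=cv2.imread('pics/top2.png');b=cv2.imread('pics/side2.png');h=540
cv2.imwrite('pics/c2.png',cv2.resize(np.hstack([cv2.resize(a,(400,400)),cv2.resize(b,(400,400))]),(800,400)))"
```

```text
t 7.4833 q [-0.3   0.28 -0.14 -0.   -1.16 -0.32] pos [ 0.47   -0.31    0.2508] rot [ 3.1406e+00 -3.0000e-04 -2.1888e+00] w 0.152 f [-0.9  1.  -6.1]
shift [ 0.01 -0.06  0.63] turn [ 0.01 -0.   -0.05]
```

View pics/c2.png

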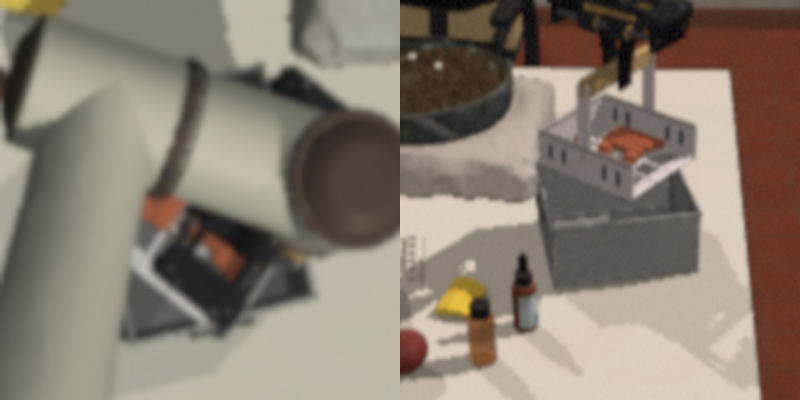

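The basket hangs level over the box with both sherds in it. Next I'll shake it.

Request:
{"api": "play_rows", "payload": {"steps": [[0,0,0.2,0,0,0,-1],[0,0,0.3,0,0,0,-1],[0,0,0.1,0,0,0,-1],[0,0.5,0,0,0,0,-1],[0,-1,0,0,0,0,-1],[0,1,0,0,0,0,-1],[0,-1,0,0,0,0,-1],[0,1,0,0,0,0,-1],[0,-1,0,0,0,0,-1],[0,1,0,0,0,0,-1],[0,-1,0,0,0,0,-1],[0,1,0,0,0,0,-1],[0,-0.5,0,0,0,0,-1],[0,0,0,0,0,0,-1],[0,0,0,0,0,0,-1],[0,0,0,0,0,0,-1]]}}

```text
t: 8.92
eef_pos: [0.4705, -0.3092, 0.2366]
tool_rot: [-3.141, 0.0, -2.188]
wrist_force: [0.5, 0.9, -4.5]
width: 0.153
gripper_force: 60.0
```

```bash
python3 -c "
from h import *
go([.471,-.311,.235],[np.pi,0,np.radians(-125.2)])
import cv2
a=vision.snapshot('top')[165:255,390:470,::-1];b=vision.snapshot('side')[110:200,290:390,::-1]
f=lambda i:cv2.resize(i,(400,400),interpolation=cv2.INTER_CUBIC)
cv2.imwrite('pics/c3.png',np.hstack([f(a),f(b)]))"
```

```text
t 8.9167 q [-0.29  0.29 -0.16 -0.   -1.13 -0.32] pos [ 0.4705 -0.3092  0.2366] rot [-3.1412e+00  3.0000e-04 -2.1875e+00] w 0.153 f [ 0.5  0.9 -4.5]
shift [ 0.05 -0.06  0.06] turn [-0.01  0.   -0.03]
```

View pics/c3.png

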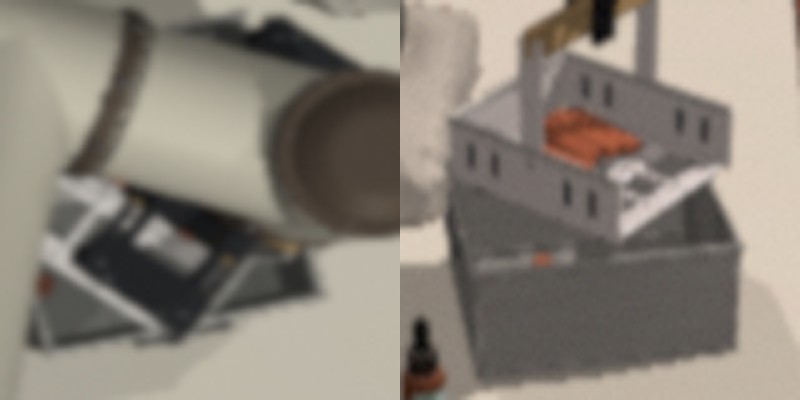

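The shake worked in part: at least one or two crumbs are in the box, at left (45,285) and right (543,258), and the sherds drifted towards the back wall. I'll shake again with a slight forward tilt.

Request:
{"api": "play_rows", "payload": {"steps": [[0,0,-0.3,0.3,0,0,-1],[0,0,-0.4,0.6,0,0,-1],[0,0,0,0.7,0,0,-1],[0,0,0,0.6,0,0,-1],[0,0.5,0,0,0,0,-1],[0,-1,0,0,0,0,-1],[0,1,0,0,0,0,-1],[0,-1,0,0,0,0,-1],[0,1,0,0,0,0,-1],[0,-1,0,0,0,0,-1],[0,1,0,0,0,0,-1],[0,-0.5,0,0,0,0,-1],[0,0,0,-0.6,0,0,-1],[0,0,0,-0.7,0,0,-1],[0,0,0,-0.6,0,0,-1],[0,0,0,-0.3,0,0,-1],[0,0,0,0,0,0,-1]]}}

```text
t: 10.43
eef_pos: [0.471, -0.3097, 0.2544]
tool_rot: [-3.14, 0.0, -2.188]
wrist_force: [0.5, -1.7, -6.3]
width: 0.154
gripper_force: 60.0
```

```bash
python3 -c "
from h import *
go([.471,-.311,.235],[np.pi,0,np.radians(-125.2)])
import cv2
a=vision.snapshot('top')[165:255,390:470,::-1];b=vision.snapshot('side')[110:200,290:390,::-1]
f=lambda i:cv2.resize(i,(400,400),interpolation=cv2.INTER_CUBIC)
cv2.imwrite('pics/c4.png',np.hstack([f(a),f(b)]))"
```

```text
t 10.4333 q [-0.29  0.27 -0.13  0.   -1.17 -0.32] pos [ 0.471  -0.3097  0.2544] rot [-3.1398e+00  4.0000e-04 -2.1882e+00] w 0.154 f [ 0.5 -1.7 -6.3]
shift [ 0.04 -0.03  0.78] turn [-0.02  0.   -0.04]
```

View pics/c4.png

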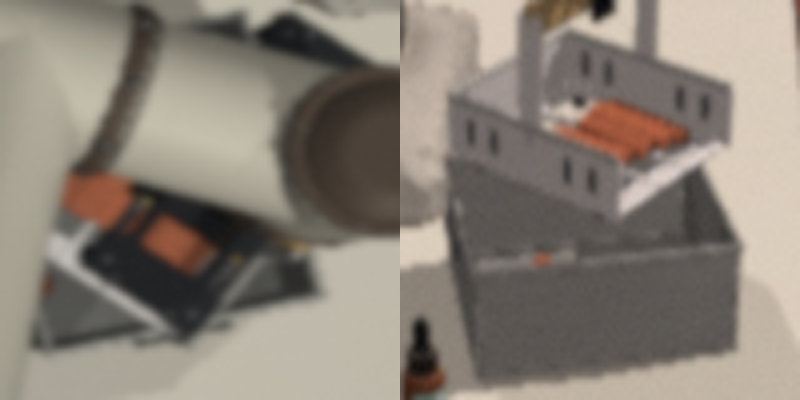

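Request:
{"api": "play_rows", "payload": {"steps": [[0,0.5,0,0,0,0,-1],[0,-1,0,0,0,0,-1],[0,1,0,0,0,0,-1],[0,-1,0,0,0,0,-1],[0,1,0,0,0,0,-1],[0,-1,0,0,0,0,-1],[0,0.5,0,0,0,0,-1],[0,0,0,0,0,0,-1],[0,0,0,0,0,0,-1]]}}

```text
t: 11.28
eef_pos: [0.4697, -0.309, 0.2543]
tool_rot: [-3.14, 0.0, -2.187]
wrist_force: [0.2, 0.1, -4.7]
width: 0.155
gripper_force: 60.0
```

```bash
cat >> h.py <<'E'
import cv2
def red(n,box):
    u0,u1,v0,v1=box;i=vision.snapshot(n)[v0:v1,u0:u1];cv2.imwrite(f"pics/{n}_raw.png",i[:,:,::-1])
    h=i.astype(int);m=((h[...,0]>h[...,1]*1.6)&(h[...,0]>50)).astype(np.uint8)
    k,_,st,c=cv2.connectedComponentsWithStats(m)
    for j in range(1,k):
        if st[j,4]>3: print(n,"blob",(c[j]+[u0,v0]).round(1),"area",st[j,4],"span",st[j,:4]+[u0,v0,0,0])
E
python3 -c "
from h import *
go([.471,-.311,.235],[np.pi,0,np.radians(-125.2)])
red('top',(380,470,165,255));red('side',(290,400,100,200))"
```

```text
t 11.2833 q [-0.29  0.27 -0.13  0.   -1.16 -0.32] pos [ 0.4697 -0.309   0.2543] rot [-3.1405e+00  2.0000e-04 -2.1875e+00] w 0.155 f [ 0.2  0.1 -4.7]
shift [ 0.04 -0.09  0.77] turn [-0.01  0.   -0.03]
top blob [409.5 209.5] area 96 span [403 205  13  11]
top blob [425.4 220.1] area 110 span [419 214  14  13]
top blob [415.2 234.1] area 19 span [413 231   5   7]
side blob [293.5 102.8] area 22 span [291 100   5   6]
side blob [316.5 102.6] area 175 span [302 100  30   7]
side blob [389.  125.6] area 826 span [355 100  45 100]
side blob [352.3 140.8] area 210 span [337 135  31  12]
side blob [295.1 195.8] area 28 span [291 194   9   5]
```

Request:
{"api": "play_rows", "payload": {"steps": [[-0.15,0.09,-0.1,0,0,0,-1],[-0.3,0.17,-0.3,0,0,0,-1],[-0.45,0.26,-0.3,0,0,0,-1],[-0.6,0.34,-0.2,0,0,0,-1],[-0.7,0.4,-0.1,0,0,0,-1],[-0.75,0.43,0,0,0,0,-1],[-0.75,0.43,0,0,0,0,-1],[-0.75,0.43,0,0,0,0,-1],[-0.75,0.43,0,0,0,0,-1],[-0.75,0.43,0,0,0,0,-1],[-0.75,0.43,0,0,0,0,-1],[-0.75,0.43,0,0,0,0,-1],[-0.75,0.43,0,0,0,0,-1],[-0.7,0.4,0,0,0,0,-1],[-0.6,0.34,0,0,0,0,-1],[-0.45,0.26,0,0,0,0,-1],[-0.3,0.17,0,0,0,0,-1],[-0.15,0.09,0,0,0,0,-1],[0,0,0,0,0,0,-1]]}}

```text
t: 12.97
eef_pos: [0.4991, -0.0099, 0.2794]
tool_rot: [-3.141, 0.001, -2.186]
wrist_force: [-0.8, -0.2, -5.8]
width: 0.151
gripper_force: 60.0
```

```bash
python3 -c "
from h import *
go([.5276,.2867,.28],[np.pi,0,np.radians(-160.7)])
red('top',(378,460,165,250));red('side',(240,400,130,220))
a=vision.snapshot('top')[150:260,270:460,::-1];b=vision.snapshot('side')[60:250,230:400,::-1]
f=lambda i:cv2.resize(i,(400,400),interpolation=cv2.INTER_CUBIC)
cv2.imwrite('pics/c5.png',np.hstack([f(a),f(b)]))"
```

```text
t 12.9667 q [ 0.31  0.14 -0.24 -0.   -1.19 -0.92] pos [ 0.4991 -0.0099  0.2794] rot [-3.1409e+00  1.0000e-03 -2.1861e+00] w 0.151 f [-0.8 -0.2 -5.8]
shift [-10.35   5.92  -0.02] turn [-0.    0.02  7.73]
top blob [423.4 194.6] area 13 span [422 193   4   4]
top blob [406.  223.5] area 8 span [405 222   3   4]
side blob [396.8 155.1] area 305 span [392 130   8  73]
side blob [334.  183.2] area 469 span [306 175  52  17]
side blob [293.3 196.4] area 15 span [291 195   6   4]
side blob [244.4 216.3] area 67 span [240 213  11   7]
```

View pics/c5.png

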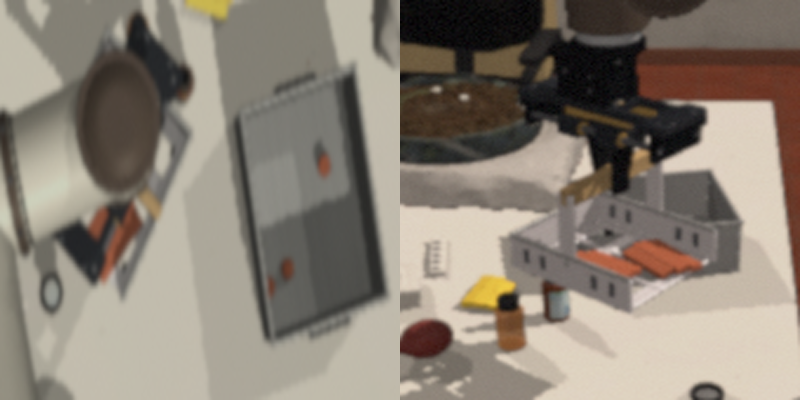

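All three crumbs lie in the box, at (323,165), (287,268) and (270,287), and both sherds are still in the basket. Next is the tray.

Request:
{"api": "play_rows", "payload": {"steps": [[-0.15,0.09,0,0,0,0,-1],[-0.3,0.17,0,0,0,0,-1],[-0.45,0.26,0,0,0,0,-1],[-0.6,0.34,0,0,0,0,-1],[-0.7,0.4,0,0,0,0,-1],[-0.75,0.43,0,0,0,0,-1],[-0.75,0.43,0,0,0,0,-1],[-0.75,0.43,0,0,0,0,-1],[-0.75,0.43,0,0,0,0,-1],[-0.75,0.43,0,0,0,0,-1],[-0.75,0.43,0,0,0,0,-1],[-0.75,0.43,0,0,0,0,-1],[-0.7,0.43,0,0,0,0,-1],[-0.7,0.4,0,0,0,0,-1],[-0.6,0.34,0,0,0,0,-1],[-0.45,0.26,0,0,0,0,-1],[-0.3,0.17,0,0,0,0,-1],[-0.15,0.09,0,0,0,0,-1]]}}

```text
t: 14.67
eef_pos: [0.5272, 0.2876, 0.2784]
tool_rot: [3.141, -0.0, -2.187]
wrist_force: [0.8, -1.2, -5.4]
width: 0.152
gripper_force: 60.0
```

Request:
{"api": "play_rows", "payload": {"steps": [[0,0,0,0,0,0.2,-1],[0,0,0,0,0,0.4,-1],[0,0,0,0,0,0.6,-1],[0,0,0,0,0,0.8,-1],[0,0,0,0,0,0.9,-1],[0,0,0,0,0,0.9,-1],[0,0,0,0,0,0.9,-1],[0,0,0,0,0,0.9,-1],[0,0,0.1,0,0,0.8,-1],[0,0,0.2,0,0,0.6,-1],[0,0,0.3,0,0,0.4,-1],[0,0,0.4,0,0,0.3,-1],[0,0,0.4,0,0,0,-1],[0,0,0.4,0,0,0,-1],[0,0,0.3,0,0,0,-1],[0,0,0.2,0,0,0,-1],[0,0,0.1,0,0,0,-1],[0,0,0,0,0,0,-1]]}}

```text
t: 16.17
eef_pos: [0.5271, 0.2861, 0.218]
tool_rot: [-3.141, -0.001, -2.804]
wrist_force: [0.2, 0.2, -5.5]
width: 0.152
gripper_force: 60.0
```

```bash
python3 -c "
from h import *
go([.5276,.2867,.205],[np.pi,0,np.radians(-160.7)])"
```

```text
t 16.1667 q [ 0.77  0.36 -0.1   0.   -1.11 -2.  ] pos [0.5271 0.2861 0.218 ] rot [-3.1411e+00 -1.2000e-03 -2.8037e+00] w 0.152 f [ 0.2  0.2 -5.5]
shift [-0.03  0.02  0.52] turn [-0.01 -0.01  0.01]
```

Request:
{"api": "play_rows", "payload": {"steps": [[0,0,0.25,0.2,0,0,-1],[0,0,0.25,0.4,0,0,-1],[0,0,0,0.5,0,0,-1],[0,0,0,0.6,0,0,-1],[0,0,0,0.6,0,0,-1],[0,0,0,0.6,0,0,-1],[0,0,0,0.6,0,0,-1],[0,0,0,0.6,0,0,-1],[0,0,0,0.5,0,0,-1],[0,0,0,0.4,0,0,-1],[0,0,0,0.2,0,0,-1],[0,0,0,0,0,0,-1]]}}

```text
t: 17.17
eef_pos: [0.5271, 0.2869, 0.2058]
tool_rot: [-2.726, 0.0, -2.803]
wrist_force: [-0.4, -0.3, -5.9]
width: 0.157
gripper_force: 60.0
```

```bash
python3 -c "
from h import *
s=readout.state();r=R.from_euler('xyz',s['tool_rot']).as_matrix();print('tilt',np.degrees(np.arccos(-r[2,2])))
# basket pts relative to TCP in tool axes: tool x=-by, y=-bx, z=-bz
lip=s['eef_pos']+r@[0,.081,.119];cor=s['eef_pos']+r@[0,.085,.131];d=np.array([np.cos(np.radians(109.3)),np.sin(np.radians(109.3)),0])
for p in(lip,cor):print(p,(p-[.5177,.315,0])@d)
go([.5276,.2867,.205],[np.pi,0,np.radians(-160.7)])
red('side',(200,400,200,370))"
```

```text
tilt 23.827504499487173
[0.51851649 0.31148169 0.0642507 ] -0.003590442441533274
[0.51891354 0.31036121 0.05165758] -0.0047791858790679435
t 17.1667 q [ 0.92  0.44 -0.21  0.37 -1.19 -2.34] pos [0.5271 0.2869 0.2058] rot [-2.7257e+00  2.0000e-04 -2.8027e+00] w 0.157 f [-0.4 -0.3 -5.9]
shift [-0.01 -0.    0.04] turn [-5.2   0.01  0.02]
side blob [240.3 220.7] area 280 span [228 213  24  16]
side blob [278.3 271.4] area 616 span [266 255  28  34]
side blob [308.8 281.8] area 655 span [297 266  24  33]
side blob [235.4 340.2] area 25 span [233 338   6   5]
```

Request:
{"api": "play_rows", "payload": {"steps": [[0,0.1,0.22,0.3,0,0,-1],[0,0.1,0.22,0.3,0,0,-1],[0,0,0,0.3,0,0,-1],[0,0,0,0.3,0,0,-1],[0,0,0,0.3,0,0,-1],[0,0,0,0.3,0,0,-1],[0,0,0,0.3,0,0,-1],[0,0,0,0.3,0,0,-1],[0,0,0,0.3,0,0,-1],[0,0,0,0.3,0,0,-1],[0,0,0,0.3,0,0,-1],[0,0,0,0.2,0,0,-1],[0,0,0,0,0,0,-1],[0,0,0,0,0,0,-1],[0,0,0,0,0,0,-1]]}}

```text
t: 18.47
eef_pos: [0.5273, 0.2862, 0.1943]
tool_rot: [-2.446, 0.0, -2.804]
wrist_force: [-0.3, 0.7, -4.5]
width: 0.158
gripper_force: 60.0
```

```bash
cat >> h.py <<'E'
def lip():
    s=readout.state();r=R.from_euler('xyz',s['tool_rot']).as_matrix();d=np.array([np.cos(np.radians(109.3)),np.sin(np.radians(109.3)),0])
    print('tilt',np.degrees(np.arccos(-r[2,2])).round(1),"q",s["qpos"].round(2))
    for b in([0,.081,.119],[0,.085,.131]):
        p=s['eef_pos']+r@b;print(p.round(3),((p-[.5177,.315,0])@d).round(3),"side px",proj("side",p).round(0))
E
python3 -c "
from h import *
lip();red('side',(200,400,200,370));red('top',(170,280,130,250))"
```

```text
tilt 39.9 q [ 0.98  0.52 -0.26  0.56 -1.3  -2.51]
[0.532 0.273 0.051] -0.044 side px [295. 291.]
[0.534 0.269 0.039] -0.049 side px [295. 293.]
side blob [240.1 220.7] area 275 span [228 213  24  16]
side blob [292.3 291.8] area 1419 span [264 264  59  55]
side blob [235.5 340.2] area 26 span [233 338   6   5]
top blob [201.  154.2] area 4 span [200 154   3   2]
top blob [236.9 178.5] area 294 span [229 164  17  36]
```

Request:
{"api": "play_rows", "payload": {"steps": [[0,0,0,0.3,0,0,-1],[0,0,0,0.3,0,0,-1],[0,0,0,0.3,0,0,-1],[0,0,0,0.3,0,0,-1],[0,0,0,0.3,0,0,-1],[0,0,0,0,0,0,-1],[0,0,0,0,0,0,-1],[0,0,0,0,0,0,-1],[0,0,0,0,0,0,-1],[0,0,0,0,0,0,-1]]}}

```text
t: 19.4
eef_pos: [0.5273, 0.2861, 0.1945]
tool_rot: [-2.326, 0.001, -2.804]
wrist_force: [0.4, -0.3, -4.6]
width: 0.157
gripper_force: 60.0
```

```bash
python3 -c "
from h import *
lip();red('side',(200,400,200,370));red('top',(170,280,130,250))
a=vision.snapshot('top')[130:250,170:290,::-1];b=vision.snapshot('side')[190:370,220:380,::-1]
f=lambda i:cv2.resize(i,(400,400),interpolation=cv2.INTER_CUBIC)
cv2.imwrite('pics/c6.png',np.hstack([f(a),f(b)]))"
```

```text
tilt 46.7 q [ 1.01  0.56 -0.28  0.62 -1.36 -2.57]
[0.538 0.257 0.054] -0.062 side px [294. 285.]
[0.54  0.251 0.043] -0.068 side px [293. 287.]
side blob [239.8 220.8] area 265 span [228 212  22  17]
side blob [292.7 301.9] area 1233 span [270 282  53  36]
side blob [235.3 340.1] area 26 span [233 338   6   5]
top blob [201. 154.] area 5 span [200 153   3   3]
top blob [234.4 177.7] area 123 span [229 170  12  17]
top blob [238.9 194.5] area 135 span [233 187  13  16]
```

View pics/c6.png

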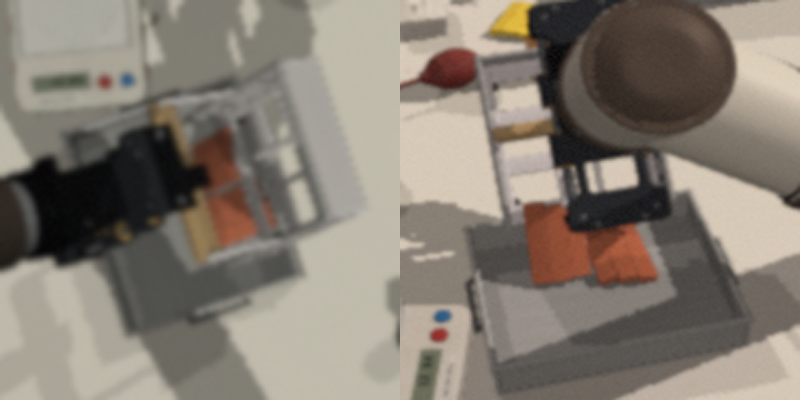

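Both sherds have slid onto the tray floor, with their tails at or against the lip, around (535,205) and (600,230). I'll draw the basket back along its own slope so they come free.

Request:
{"api": "play_rows", "payload": {"steps": [[0,-0.1,0,0,0,0,-1],[0,-0.2,0,0,0,0,-1],[0,-0.3,0,0,0,0,-1],[0,-0.4,0,0,0,0,-1],[0,-0.5,0,0,0,0,-1],[0,-0.5,0,0,0,0,-1],[0,-0.5,0,0,0,0,-1],[0,-0.5,0,0,0,0,-1],[0,-0.4,0,0,0,0,-1],[0,-0.3,0,0,0,0,-1],[0,-0.2,0,0,0,0,-1],[0,-0.1,0,0,0,0,-1],[0,0,0,0,0,0,-1]]}}

```text
t: 20.68
eef_pos: [0.55, 0.2212, 0.2673]
tool_rot: [-2.326, 0.0, -2.804]
wrist_force: [-0.0, 0.2, -4.5]
width: 0.154
gripper_force: 60.0
```

```bash
python3 -c "
from h import *
lip();go([.5,.04,.26],[np.pi,0,np.radians(-125.2)]);red('side',(200,400,200,370));red('top',(170,280,130,250))
cv2.imwrite('pics/sx.png',vision.snapshot('side'))
for d in(-.086,0,.086):print(proj('side',[.5177-.33*d,.315+.944*d,.01]))"
```

```text
tilt 46.7 q [ 0.91  0.45 -0.28  0.67 -1.41 -2.46]
[0.56  0.192 0.127] -0.13 side px [286. 241.]
[0.562 0.186 0.116] -0.136 side px [286. 243.]
t 20.6833 q [ 0.91  0.45 -0.28  0.67 -1.41 -2.46] pos [0.55   0.2212 0.2673] rot [-2.3258e+00  3.0000e-04 -2.8042e+00] w 0.154 f [-0.   0.2 -4.5]
shift [ 4.29 -4.02  4.7 ] turn [-9.86 -3.15 -7.3 ]
side blob [239.8 220.9] area 269 span [228 213  22  17]
side blob [292.6 300.7] area 1286 span [269 282  54  36]
side blob [235.4 340.2] area 25 span [233 338   6   5]
top blob [201.  154.2] area 4 span [200 154   3   2]
top blob [236.6 195.2] area 199 span [229 187  17  18]
[292.32029747 291.52610644]
[300.24539984 318.67149131]
[309.36925993 349.92291017]
```

Request:
{"api": "play_rows", "payload": {"steps": [[0,0,0,-0.4,0,0,-1],[0,0,0,-0.8,0,0,-1],[0,0,0,-0.9,0,0,-1],[0,0,0,-0.9,0,0,-1],[0,0,0,-0.9,0,0,-1],[0,0,0,-0.9,0,0,-1],[0,0,0,-0.9,0,0,-1],[0,0,0,-0.9,0,0,-1],[0,0,0,-0.9,0,0,-1],[0,0,0,-0.9,0,0,-1],[0,0,0,-0.9,0,0,-1],[0,0,0,-0.7,0,0,-1],[0,0,0,-0.2,0,0,-1],[0,0,0,0,0,0,-1]]}}

```text
t: 22.0
eef_pos: [0.55, 0.2205, 0.2673]
tool_rot: [-3.141, -0.001, -2.805]
wrist_force: [0.1, 0.4, -3.5]
width: 0.157
gripper_force: 60.0
```

Request:
{"api": "play_rows", "payload": {"steps": [[0,0,0,0,0,-0.4,-1],[0,0,0,0,0,-0.8,-1],[0,0,0,0,0,-0.9,-1],[0,0,0,0,0,-0.9,-1],[0,0,0,0,0,-0.9,-1],[0,0,0,0,0,-0.9,-1],[0,0,0,0,0,-0.9,-1],[0,0,0,0,0,-0.9,-1],[0,0,0,0,0,-0.7,-1],[0,0,0,0,0,-0.4,-1],[0,0,0,0,0,0,-1]]}}

```text
t: 22.92
eef_pos: [0.5493, 0.2217, 0.2664]
tool_rot: [-3.141, -0.003, -2.186]
wrist_force: [0.0, -0.3, -3.7]
width: 0.149
gripper_force: 60.0
```

```bash
python3 -c "
from h import *
go([.495,.0145,.2],[np.pi,0,np.radians(-125.3)]);red('side',(200,400,200,370));red('top',(170,280,130,250))"
```

```text
t 22.9167 q [ 0.66  0.32 -0.04  0.   -1.22 -1.27] pos [0.5493 0.2217 0.2664] rot [-3.1413 -0.0032 -2.1859] w 0.149 f [ 0.  -0.3 -3.7]
shift [ 8.01 -3.01  2.68] turn [-0.   -0.04  0.01]
side blob [238.8 219.3] area 201 span [228 213  23  15]
side blob [292.7 300.9] area 1268 span [270 282  53  36]
side blob [235.5 340.2] area 26 span [233 338   6   5]
top blob [240.2 192.9] area 18 span [238 190   6   6]
top blob [247.8 196.4] area 20 span [245 194   7   6]
```

Request:
{"api": "play_rows", "payload": {"steps": [[0.3,-0.11,0,0,0,0,-1],[0.6,-0.23,0,0,0,0,-1],[0.8,-0.3,0,0,0,0,-1],[0.8,-0.3,0,0,0,0,-1],[0.8,-0.3,0,0,0,0,-1],[0.8,-0.3,0,0,0,0,-1],[0.8,-0.3,0,0,0,0,-1],[0.8,-0.3,0,0,0,0,-1],[0.8,-0.3,0,0,0,0,-1],[0.8,-0.3,0,0,0,0,-1],[0.5,-0.19,0,0,0,0,-1],[0.2,-0.08,0,0,0,0,-1],[0,0,0.3,0,0,0,-1],[0,0,0.7,0,0,0,-1],[0,0,0.8,0,0,0,-1],[0,0,0.8,0,0,0,-1],[0,0,0.5,0,0,0,-1],[0,0,0.2,0,0,0,-1],[0,0,0,0,0,0,-1]]}}

```text
t: 24.6
eef_pos: [0.4951, 0.0152, 0.1829]
tool_rot: [3.14, -0.003, -2.187]
wrist_force: [0.2, -0.0, -4.0]
width: 0.154
gripper_force: 60.0
```

```bash
python3 -c "
from h import *
go([.495,.0145,.131],[np.pi,0,np.radians(-125.3)]);red('side',(200,400,200,370));red('top',(170,280,130,250))
for n,l in(('side',[.39088,.0852,.037]),('side',[.627,-.047,.078]),('side',[.581,-.116,.102])):print(proj(n,l))"
```

```text
t 24.6 q [ 0.36  0.22 -0.39 -0.   -0.96 -0.98] pos [0.4951 0.0152 0.1829] rot [ 3.1395e+00 -2.7000e-03 -2.1871e+00] w 0.154 f [ 0.2 -0.  -4. ]
shift [ 0.02 -0.02  2.08] turn [ 0.03 -0.03 -0.  ]
side blob [240.4 220.7] area 279 span [228 213  24  16]
side blob [292.6 300.7] area 1270 span [269 282  54  36]
side blob [235.4 340.2] area 25 span [233 338   6   5]
top blob [201.  154.2] area 4 span [200 154   3   2]
top blob [238.9 183.3] area 412 span [230 168  20  32]
[360.13915467 245.07029648]
[275.70289011 200.3371018 ]
[294.90439921 180.66077618]
```

Request:
{"api": "play_rows", "payload": {"steps": [[0,0,0.3,0,0,0,-1],[0,0,0.5,0,0,0,-1],[0,0,0.5,0,0,0,-1],[0,0,0.4,0,0,0,-1],[0,0,0.2,0,0,0,-1],[0,0,0.1,0,0,0,-1],[0,0,0,0,0,0,-1],[0,0,0,0,0,0,-1]]}}

```text
t: 25.37
eef_pos: [0.4962, 0.015, 0.1352]
tool_rot: [-3.141, 0.001, -2.188]
wrist_force: [0.2, -0.7, -3.3]
width: 0.153
gripper_force: 60.0
```

```bash
python3 -c "
from h import *
go([.495,.0145,.131],[np.pi,0,np.radians(-125.3)])
print(px('top',239,183,.015))
for u,v in((230,168),(250,168),(250,200),(230,200)):
  p=px('top',u,v,.015)-[.5177,.315,.015];a=np.radians(19.3);print(p[0]*np.cos(a)+p[1]*np.sin(a),-p[0]*np.sin(a)+p[1]*np.cos(a))"
```

```text
t 25.3667 q [ 0.36  0.28 -0.46  0.   -0.83 -0.98] pos [0.4962 0.015  0.1352] rot [-3.1406e+00  1.0000e-03 -2.1876e+00] w 0.153 f [ 0.2 -0.7 -3.3]
shift [0.04 0.03 0.17] turn [-0.01  0.01 -0.01]
[0.54621615 0.27236679 0.015     ]
0.0704287520409623 -0.03684038525976344
0.048878852587496496 -0.10029448808867475
-0.05306305544538856 -0.06666398892949511
-0.031599128838746465 -0.0034619883221697918
```

Request:
{"api": "play_rows", "payload": {"steps": [[0,0,0.08,0,0,0,-1],[0,0,0.07,0,0,0,-1],[0,0,0.04,0,0,0,-1],[0,0,0,0,0,0,-1],[0,0,0,0,0,0,-1]]}}

```text
t: 25.78
eef_pos: [0.4967, 0.0145, 0.1318]
tool_rot: [-3.139, 0.001, -2.187]
wrist_force: [-0.8, -3.7, 5.1]
width: 0.153
gripper_force: 60.0
```

Contact confirmed by an upward force of about 5 N. I'll release and retreat straight up.

Request:
{"api": "play_rows", "payload": {"steps": [[0,0,0,0,0,0,-0.6],[0,0,0,0,0,0,-0.4],[0,0,0,0,0,0,-0.2],[0,0,0,0,0,0,0],[0,0,0,0,0,0,0.2],[0,0,0,0,0,0,0.2],[0,0,0,0,0,0,0.2],[0,0,0,0,0,0,0.2],[0,0,0,0,0,0,0.2]]}}

```text
t: 26.53
eef_pos: [0.4956, 0.0149, 0.1297]
tool_rot: [3.142, -0.0, -2.188]
wrist_force: [-0.4, -0.5, 0.0]
width: 0.588
gripper_force: 0.0
```

Request:
{"api": "play_rows", "payload": {"steps": [[0,0,-0.2,0,0,0,0.2],[0,0,-0.4,0,0,0,0.2],[0,0,-0.8,0,0,0,0.2],[0,0,-1,0,0,0,0.2],[0,0,-1,0,0,0,0.2],[0,0,-1,0,0,0,0.2],[0,0,-1,0,0,0,0.2],[0,0,0,0,0,0,0.2],[0,0,0,0,0,0,0.2],[0,0,0,0,0,0,0.2],[0,0,0,0,0,0,0.2],[0,0,0,0,0,0,0.2]]}}

```text
t: 27.53
eef_pos: [0.4951, 0.0147, 0.2637]
tool_rot: [3.14, -0.002, -2.188]
wrist_force: [0.6, 0.7, 0.8]
width: 0.598
gripper_force: 0.0
```

```bash
python3 -c "
from h import *
go([.495,.0145,.131],[np.pi,0,np.radians(-125.3)])
a=cv2.imread('pics/side0.png').astype(int);b=vision.snapshot('side')[:,:,::-1].astype(int)
for n,(u,v) in dict(loupe=(360,250),vial=(277,213),drop=(296,198),barL=(303,208),barR=(340,187),basket=(322,240)).items():
  w=a[v-8:v+8,u-8:u+8].astype('f4');r=cv2.matchTemplate(b[v-20:v+20,u-20:u+20].astype('f4'),w,cv2.TM_CCOEFF_NORMED);m=cv2.minMaxLoc(r);print(n,round(m[1],3),np.array(m[3])-12)
red('side',(200,400,200,370));red('top',(378,460,165,250))"
```

```text
t 27.5333 q [ 0.36  0.15 -0.27 -0.   -1.16 -0.98] pos [0.4951 0.0147 0.2637] rot [ 3.1400e+00 -2.0000e-03 -2.1879e+00] w 0.598 f [0.6 0.7 0.8]
shift [-0.   -0.01  5.31] turn [ 0.02 -0.03 -0.01]
loupe 0.995 [0 0]
vial 0.999 [0 0]
drop 0.999 [0 0]
barL 0.857 [0 0]
barR 0.987 [-1  0]
basket 0.346 [7 4]
side blob [240.3 220.7] area 279 span [228 212  24  17]
side blob [292.5 300.6] area 1269 span [269 282  54  36]
side blob [235.3 340.1] area 26 span [233 338   6   5]
top blob [423.5 194.7] area 14 span [422 193   4   4]
top blob [406.1 223.3] area 9 span [405 222   3   4]
```

```bash
python3 -c "
from station import workorder
print(workorder.sign_off())"
```

```text
the job is handed in; nothing more can be done
None
```

I handed the job in at about 27.5 s and got no verdict back: my last checks put all three crumbs in the spoil box, both sherds in the finds tray (one may be leaning on its wall), the empty basket released on the table where it started, and the vial, dropper bottle and loupe unmoved.

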